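# Bolt the tray sealer's lid and start it

### The job

Lock the shut lid of the tray sealer: lift the bolt by its black tab to clear the bump, slide it fully home over the lid's tongue and let it drop. Then press the large start key firmly with the fingertips, without leaning hard on it, hold it for about a second, and let go. Keep off the start key until the bolt is home, keep off the two small keys, and leave the kitchen things around in place.

Things in the scene. Friction and masses are not known exactly. Their poses are not given: they have to be found in the camera images.
- sealer: fixed aluminium tray sealer, 260 mm (its x) by 360 mm (its y), lid frame on the rear part already shut. Origin: middle of its underside on the worktop; its x points away from the front, y to its left, z up. The deck of the front strip is 90 mm above the worktop, the lid's top 118 mm. On the front strip, 90 mm in front of the origin, the bolt lies left of the keypad.
- bolt_grip (a point): point to grip on the bolt's upright black tab (24 mm along the sealer's x, 12 mm along its y, 40 mm tall above the bolt's bar); the point is on the tab's centre line, 16 mm below its top and 26 mm above the top of the steel bar it stands on. 138 mm above the worktop when the bolt is down. Grip it across the 12 mm, fingers on its two y sides. Axes as the sealer's. Moves with the bolt.
- bolt (a joint): travel of the bolt along the sealer's +y (m): starts between 0 and 0.008, stops at 0.055 = fully home over the lid's tongue (home counts from 0.048). The bolt rubs with about 1.5 N. A rounded fixed bump 9 mm high, centred at travel 0.027, stops it between about 0.016 and 0.038 unless it is lifted.
- bolt_lift (a joint): lift of the bolt (m): 0 = down, at most 0.018; over the bump it must be lifted by more than 9 mm, 13 mm is comfortable. Its weight and a light spring (about 2 to 4 N together) draw it down when let go; down counts below 0.003.
- start_key: start key: the largest key, a flat grey membrane rectangle 50 mm (sealer's x) by 36 mm (sealer's y) at the right end of the dark keypad sheet. Origin: middle of its top face, 94 mm above the worktop, 2 mm above the sheet; z up. It gives only 1.2 mm (about 5 N) and then is rigid; it answers to 5 N or more held for 0.4 s, and is harmed above 40 N.
- round_key: small round key, 20 mm across, not to be pressed. Origin: middle of its top face. It lies 63 mm to the left of the start key's middle and 21 mm farther from the sealer's front.
- square_key: small square key, 18 mm, not to be pressed. Origin: middle of its top face. It lies 63 mm to the left of the start key's middle and 21 mm nearer the sealer's front.
- ramekin: small white ceramic bowl, 64 mm across, 36 mm high, standing on the sealer's lid; a bystander, leave it. Origin: centre of its underside.
- spoon: steel spoon with a wooden handle, 170 mm long lying on the sealer's lid; a bystander, leave it. Origin: middle of its length, underside.
- spatula: kitchen spatula with a steel blade and black handle, 260 mm long, lying on the worktop in front of the sealer; a bystander, leave it. Origin: middle of its length, underside.
- steel_bowl: stainless bowl 240 mm across, 100 mm high; a bystander, leave it. Origin: centre of its underside.
- enamel_bowl: white enamelled bowl with a dark rim, 220 mm across, 90 mm high; a bystander, leave it. Origin: centre of its underside.
- jar: glass jar 70 mm across, 110 mm high; a bystander, leave it. Origin: centre of its underside.
- grinder: turned wooden grinder 56 mm across, 140 mm high; a bystander, leave it. Origin: centre of its underside.
- plate: white plate 180 mm across, 18 mm high; a bystander, leave it. Origin: centre of its underside.

How it is judged:
By the outcome, as a careful person would: the job done as asked, in the order asked, and still so for the second after the job is handed in, with the robot touching nothing.
It also fails if it takes over 48 s, if anything falls off the work surface, if the arm or the gripper's body presses on something with over 40 N, if the wrist force passes 120 N, or if a joint passes its speed limit or range.

### The arm

A 7-joint arm with a two-finger parallel gripper is mounted at the origin on the work surface. World frame = base frame: x ahead of the robot, y to its left, z up, the work surface at z = 0. Lengths are in m, angles in rad, forces in N, time in s.
With the tool pointing down it reaches from about 0.4 to 0.85 m from the base axis. Payload 10.4 kg.
Tool frame: the origin (TCP) lies on the front face of the gripper's body, between the roots of the fingers; the fingertips stand 73 mm ahead of it and the grasp point (between the pads) lies arm.grip_point_offset ahead of it (arm.grip_point_offset is the distance from the TCP to the grasp point, in m); z points along the fingers, y is the direction in which the jaws open and shut (so a half turn about z gives the same grasp; the last joint's range is limited). The gripper opens to 85 mm and grips with 20 to 120 N. Pads are 22 mm wide; open, the fingers measure 114 mm over their backs; the gripper's body (76 mm by 85 mm) begins 54 mm behind the grasp point. The pads swing forward as they close: fully open they stand 13 mm farther back than shut.
Start: joints at [1.223, 0.332, -0.065, 1.46, 0.022, 1.35, -0.088], TCP at [0.199, -0.592, 0.304] pointing down, gripper open.
Joint ranges: [-2.6, 2.6], [-0.5, 2.12], [-1.47, 1.34], [0.16, 2.42], [-1.27, 4.41], [0.06, 2.06], [-2.6, 2.6]. Speed limits (rad/s): [2.22, 2.22, 2.79, 2.79, 3.14, 3.14, 3.14].

### API

Orientations are given as a unit quaternion [x, y, z, w].
In Python, from cell import arm, cams, job gives the robot as it stands.
- The arm moves only by the shell command python3 -m jog 'ROWS' [FORCE]. ROWS is JSON, a list of rows, each a list of 3 entries, a list of its own where there are three numbers: the closure, from -1 (fully open) to 1 (shut), so that 0 is half open, then the shift along the tool's x, y, z in cm, then the turn about the tool's z in degrees. A call has 1 to 20 rows; each row is the pose to reach, as a shift and turn from the pose commanded when the call began, along the tool's axes at that moment; what a row does not reach only later rows make up. A row lasts 1/12 s, in which the tool goes at most 41.7 mm and 7.16 degrees, less where a joint would pass 70% of its speed; a pose out of reach is approached as far as the arm can. A call with a gripper value outside its range is refused whole. The fingers move at their own pace and stop on an object; FORCE is the grip in N (left out, the last holds). Time passes only in rows, so rows that repeat a pose let the fingers close. It gives the time, the measured TCP pose, the force and the opening at its end, in the units of the state.
- arm.sense(): the state, without advancing time (a new reading comes with each control period).
- cams.read_camera(name): name is "scene" or "top" or "wrist"; returns a dict with "pixels" (384x512x3 uint8, red, green, blue), "fov_y" (degrees; the focal length in pixels is half the picture's height over the tangent of half this angle, whatever the lens; pixels are square), "cx", "cy" (the principal point, pixels), "rvec" (rotation vector, rad) and "tvec" (3), from world to camera coordinates, as OpenCV has them. Camera axes: x right, y down, z forward; pixel columns grow to the right and rows downward; lengths in m; the calibration is good to about 2 mm. The wrist camera is an equidistant fisheye: a pixel r from the principal point sees the ray r / f radians off the axis. A picture is of the moment at which its call begins. There is no depth.
- job.job_done(): hands the job in, once; it reports no verdict.
Trained networks look in a picture, given as the dict that the camera call returned (one of the last four; its "shot" number tells which), for a name from the list of things; names that differ only in an ending like _2 or _b are one class to them, and where a whole thing is asked for, a point or a joint stands for the part that bears it (a point fixed in the world has none). Each returns a list of dicts, best first, with "score" (0 to 1); they miss things now and then, are a little off and sometimes report something else, mostly with a low value. They report only what shows in the picture. A call takes as long as a camera call.
- cams.spot_in(thing, picture): "box" ([left, top, right, bottom] in pixels, round what is visible of it).
- cams.masks_of(thing, picture): "mask" (384x512 bool, what is visible of it) and "box" ([left, top, right, bottom] in pixels, round what is visible of it).
The state is a dict: "clock": time; "q": joint angles; "qvel": joint speeds; "effort": joint torques, N m; "tool_pos": TCP position; "ee_rot": TCP orientation; "ft_force": force on the tool from outside, world axes, zero at the start; "ft_torque": the same for the moment, N m; "gripper_width": opening from 0.0 (shut) to 1.0 (fully open).
Only numpy, scipy, OpenCV 4.12 (cv2) and the standard library are available. Lean on these libraries where they do the work, as an engineer would, in place of code of your own. Each camera call takes 0.05 s, during which the arm holds its last target.

## Working session

There is one attempt and no reset: what is moved stays moved. The work goes in short steps, Python scripts to look and compute and a shell command to move; the robot and the scene stay as the last step left them, time stands still between calls to the robot, and variables do not carry over. Pictures are saved under pics/ and viewed, and the job is handed in when it is done.

```bash
ls; mkdir -p pics; python3 - <<'E'
from cell import arm,cams,job
import cv2,numpy as np
s=arm.sense(); print(s, arm.grip_point_offset)
for n in ["scene","top","wrist"]:
    p=cams.read_camera(n)
    cv2.imwrite(f"pics/{n}0.png",p["pixels"][:,:,::-1])
    print(n,p["fov_y"],p["cx"],p["cy"],p["rvec"],p["tvec"],p["shot"])
    for t in ["sealer","bolt_grip","start_key","round_key","square_key"]:
        for f in cams.spot_in(t,p)[:2]: print(t,f)
E
```

```text
pics
{'clock': 0.0, 'q': array([ 1.2233978 ,  0.33285952, -0.06472034,  1.46094633,  0.02156945,
        1.34988938, -0.08846434]), 'qvel': array([ 8.48494202e-05, -2.92786490e-04, -1.78463518e-03, -1.01539575e-03,
       -3.63690830e-05,  1.53297194e-03, -5.20201666e-04]), 'effort': array([ 4.37773897e-04, -6.25430131e+01,  4.95692866e-02, -3.91593897e+01,
        1.63398444e-02,  9.91256878e-03, -4.41812756e-05]), 'tool_pos': array([ 0.19937961, -0.59205671,  0.30312122]), 'ee_rot': array([ 9.86836351e-01,  1.61720499e-01, -1.28242354e-04, -6.92547378e-04]), 'ft_force': array([-0.48022755, -0.41176246,  0.42431893]), 'ft_torque': array([-0.0190243 ,  0.06548981, -0.02661671]), 'gripper_width': 1.00018127675102} 0.0539
scene 42.279278217975886 257.66124139030666 185.38420244460866 [ 2.00353336  0.88474369 -0.44817394] [-0.34105803 -0.11588178  1.8611628 ] 1
sealer {'box': [213.1, 173.3, 368.0, 283.0], 'score': 0.61}
bolt_grip {'box': [258.8, 174.4, 291.8, 201.7], 'score': 0.85}
square_key {'box': [317.2, 183.7, 341.3, 206.1], 'score': 0.38}
top 46.11627013930165 253.67355746508173 186.52912628035614 [ 2.16212093 -2.20239913  0.09389165] [0.00683038 0.52054501 1.70384693] 2
sealer {'box': [199.5, 115.1, 302.9, 191.4], 'score': 0.87}
bolt_grip {'box': [231.7, 171.5, 261.8, 181.6], 'score': 0.31}
start_key {'box': [86.1, 140.5, 148.3, 206.8], 'score': 0.3}
round_key {'box': [86.6, 139.3, 147.1, 205.0], 'score': 0.74}
round_key {'box': [287.0, 169.4, 294.0, 181.3], 'score': 0.47}
wrist 65.70646984690485 257.8943324919371 189.36093484012358 [-2.33637997  1.67780752  0.26475586] [-0.62506206 -0.04001675  0.38121539] 3
```

```bash
python3 - <<'E'
import cv2
a=cv2.imread('pics/top0.png');cv2.imwrite('pics/top0c.png',cv2.resize(a[100:210,180:330],None,fx=5,fy=5,interpolation=cv2.INTER_CUBIC))
a=cv2.imread('pics/scene0.png');cv2.imwrite('pics/scene0c.png',cv2.resize(a[150:300,200:390],None,fx=4,fy=4,interpolation=cv2.INTER_CUBIC))
E
```

```text
(no output)
```

View pics/scene0.png

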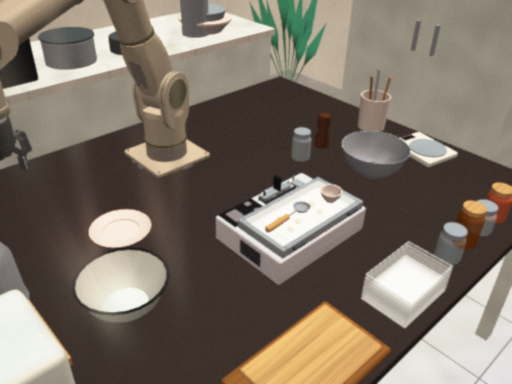

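View pics/top0.png

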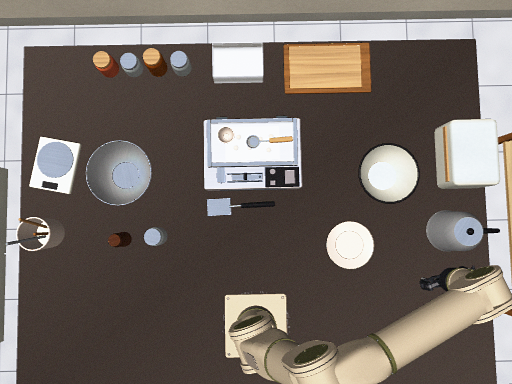

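View pics/wrist0.png

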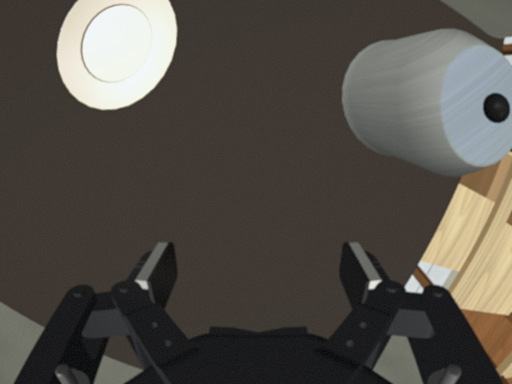

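```bash
ls pics
```

```text
scene0.png
scene0c.png
top0.png
top0c.png
wrist0.png
```

View pics/top0c.png

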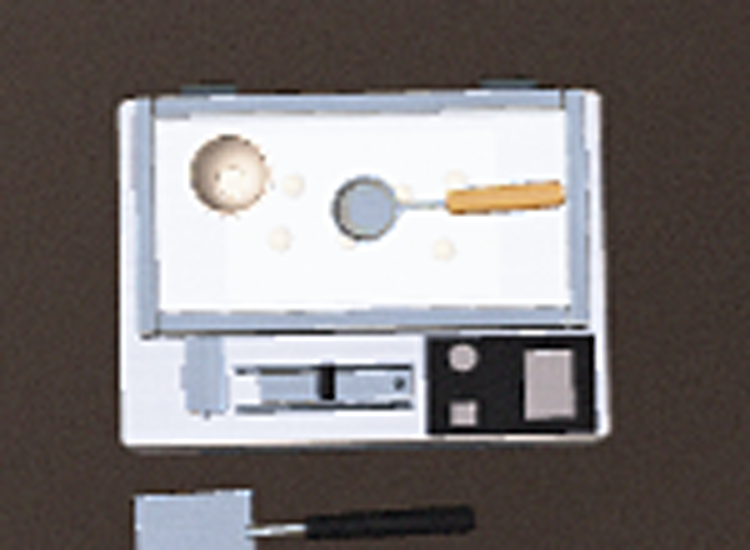

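View pics/scene0c.png

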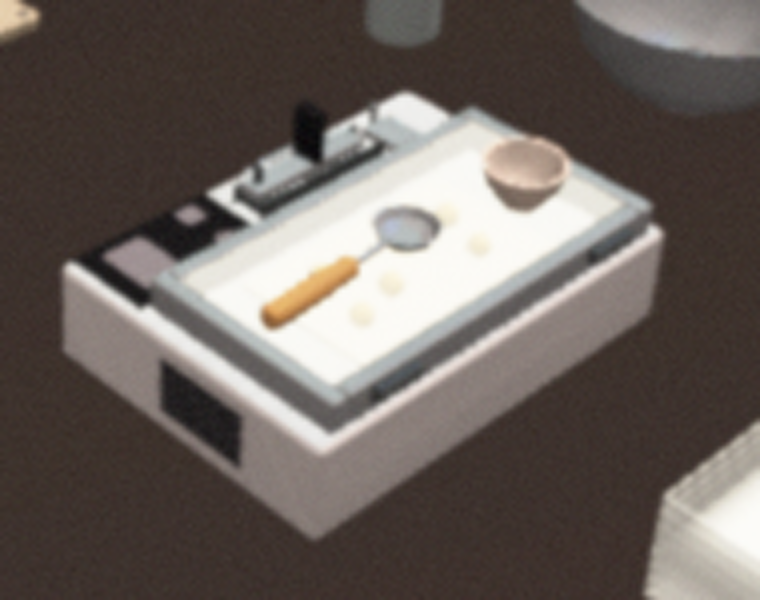

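```bash
cat > h.py <<'E'
import numpy as np,cv2
from scipy.spatial.transform import Rotation as R
def ray(p,uv,fish=False):
    f=p["pixels"].shape[0]/2/np.tan(np.radians(p["fov_y"]/2))
    x=(uv[0]-p["cx"])/f;y=(uv[1]-p["cy"])/f
    if fish:
        r=np.hypot(x,y);d=np.array([x/r*np.sin(r),y/r*np.sin(r),np.cos(r)])
    else: d=np.array([x,y,1.])
    M=R.from_rotvec(p["rvec"]).as_matrix(); 
    return -M.T@np.array(p["tvec"]), M.T@d
def onz(p,uv,z,fish=False):
    o,d=ray(p,uv,fish); return o+d*(z-o[2])/d[2]
def proj(p,X,fish=False):
    f=p["pixels"].shape[0]/2/np.tan(np.radians(p["fov_y"]/2))
    c=R.from_rotvec(p["rvec"]).as_matrix()@np.array(X)+np.array(p["tvec"])
    if fish:
        rr=np.hypot(c[0],c[1]);th=np.arctan2(rr,c[2]);return np.array([p["cx"]+f*th*c[0]/rr,p["cy"]+f*th*c[1]/rr])
    return np.array([p["cx"]+f*c[0]/c[2],p["cy"]+f*c[1]/c[2]])
def toolshift(s,target_grip,off):
    M=R.from_quat(s["ee_rot"]).as_matrix()
    return M.T@(np.array(target_grip)-off*M[:,2]-s["tool_pos"])*100
E
python3 - <<'E'
from cell import arm,cams
from h import *
p=cams.read_camera("top"); c=lambda u,v:(180+u/5-.4,100+v/5-.4)
for n,u,v,z in [("FL",120,443,.09),("FR",608,435,.09),("BL",120,98,.09),("BR",600,91,.09),("tabtop",326,381,.154),("start",550,384,.094),("round",463,358,.093),("square",463,413,.093),("lidFL",145,332,.118),("lidFR",590,325,.118),("lidBL",155,97,.118),("lidBR",583,92,.118)]:
    print(n,onz(p,c(u,v),z).round(4))
M=R.from_quat(arm.sense()["ee_rot"]).as_matrix();print(M.round(3))
E
```

```text
FL [0.5122 0.1814 0.09  ]
FR [ 0.5115 -0.1769  0.09  ]
BL [0.7693 0.1789 0.09  ]
BR [ 0.7682 -0.1779  0.09  ]
tabtop [0.5484 0.0286 0.154 ]
start [ 0.5495 -0.1349  0.094 ]
round [ 0.57   -0.0715  0.093 ]
square [ 0.5294 -0.0706  0.093 ]
lidFL [0.5903 0.1596 0.118 ]
lidFR [ 0.5895 -0.1629  0.118 ]
lidBL [0.763  0.1504 0.118 ]
lidBR [ 0.7612 -0.1623  0.118 ]
[[ 0.948  0.319  0.   ]
 [ 0.319 -0.948 -0.   ]
 [-0.     0.    -1.   ]]
```

```bash
python3 - <<'E'
from cell import arm
from h import *
s=arm.sense();print(toolshift(s,[.548,.028,.23],arm.grip_point_offset), np.degrees(np.arctan2(.319,.948)))
E
```

```text
[ 52.82785662 -47.66535178   2.00017366] 18.597977790349425
```

```bash
python3 -m jog '[[-1,[1.5,-1.4,0],0.5],[-1,[4.5,-4,0],1.5],[-1,[7.5,-6.8,0],3],[-1,[10.5,-9.5,0],4],[-0.6,[13.5,-12.2,0],5],[-0.4,[16.6,-15,0],6],[-0.2,[19.8,-17.9,0],7],[-0.2,[23,-20.8,0],8],[-0.2,[26.2,-23.6,0],9],[-0.2,[29.4,-26.5,0],10],[-0.2,[32.6,-29.4,0],11],[-0.2,[35.8,-32.3,0],12],[-0.2,[39,-35.2,0],13.5],[-0.2,[42,-37.9,0],15],[-0.2,[45,-40.6,0],16.5],[-0.2,[48,-43.3,0],18],[-0.2,[50.5,-45.6,0],18.6],[-0.2,[52,-46.9,0],18.6],[-0.2,[52.8,-47.7,0],18.6],[-0.2,[52.8,-47.7,0],18.6]]' 30
python3 - <<'E'
from cell import arm,cams
from h import *
s=arm.sense();print(s["clock"],s["tool_pos"],R.from_quat(s["ee_rot"]).as_matrix().round(3),s["gripper_width"])
p=cams.read_camera("wrist")
cv2.imwrite("pics/wrist1.png",p["pixels"][:,:,::-1])
for t in ["bolt_grip","start_key","round_key","square_key"]:
    for f in cams.spot_in(t,p)[:2]: print(t,f)
E
```

```text
clock: 2.62
tool_pos: [0.548, 0.0306, 0.3037]
ee_rot: [1.0, 0.002, -0.0, -0.001]
ft_force: [-0.6, -0.1, 0.3]
gripper_width: 0.602
2.6167 [0.54799549 0.0306094  0.30373336] [[ 1.     0.004 -0.   ]
 [ 0.004 -1.     0.001]
 [-0.    -0.001 -1.   ]] 0.602106975027099
bolt_grip {'box': [209.6, 167.8, 328.3, 211.7], 'score': 0.77}
start_key {'box': [395.1, 155.3, 429.2, 199.1], 'score': 0.9}
start_key {'box': [207.6, 167.8, 329.3, 209.8], 'score': 0.68}
round_key {'box': [350.7, 147.3, 366.4, 166.6], 'score': 0.72}
round_key {'box': [269.9, 13.9, 451.5, 69.7], 'score': 0.21}
square_key {'box': [352.1, 190.2, 365.8, 204.7], 'score': 0.81}
square_key {'box': [207.8, 169.8, 328.7, 216.1], 'score': 0.19}
```

View pics/wrist1.png

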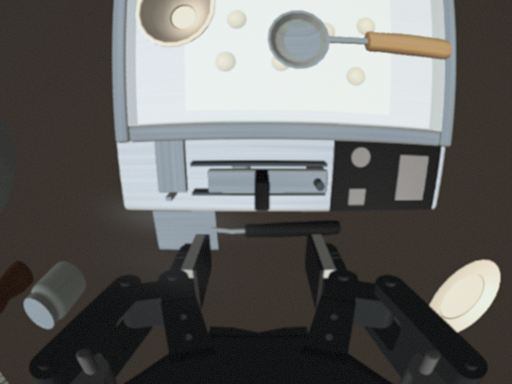

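```bash
python3 - <<'E'
from cell import arm,cams
from h import *
p=cams.read_camera("wrist");print(ray(p,(262,190),True)[0])
cv2.imwrite("pics/wrist1c.png",cv2.resize(p["pixels"][140:220,195:295,::-1],None,fx=7,fy=7,interpolation=cv2.INTER_CUBIC))
def q(n,u,v,z):print(n,onz(p,(u,v),z,True).round(4))
q("start",412,177,.094);q("round",360.5,157,.093);q("square",357,197,.093)
for X in [.5365,.5605]:
  for Y in [.0226,.0346]:
    print(X,Y,proj(p,[X,Y,.154],True),proj(p,[X,Y,.112],True))
E
```

```text
[0.62661592 0.02619144 0.37479672]
start [ 0.5495 -0.1399  0.094 ]
round [ 0.5695 -0.077   0.093 ]
square [ 0.527  -0.0773  0.093 ]
0.5365 0.0226 [262.42119742 211.66194516] [261.74542325 194.67066458]
0.5365 0.0346 [247.45108582 211.68774654] [248.90543513 194.69794729]
0.5605 0.0226 [262.50867168 182.95527022] [261.78941321 169.73433632]
0.5605 0.0346 [247.03294973 182.9920677 ] [248.61701251 169.76882877]
```

View pics/wrist1c.png

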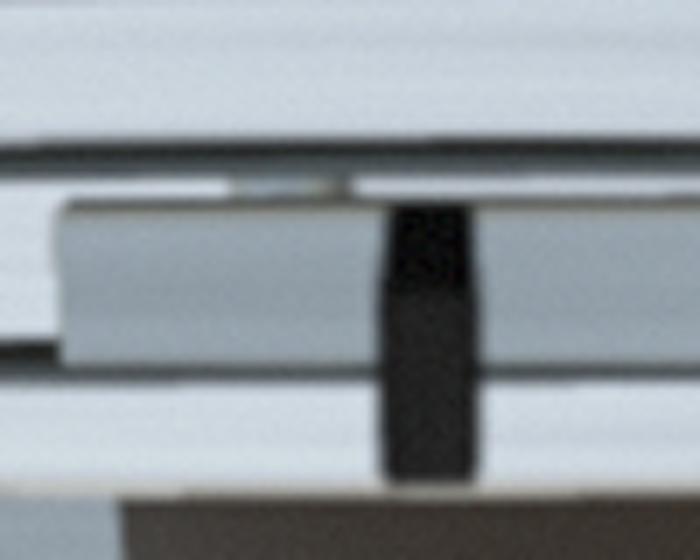

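```bash
python3 - <<'E'
import cv2
a=cv2.imread('pics/wrist1.png')
cv2.imwrite("pics/wrist1d.png",cv2.resize(a[130:225,140:220],None,fx=7,fy=6,interpolation=cv2.INTER_CUBIC))
cv2.imwrite("pics/wrist1e.png",cv2.resize(a[155:215,290:345],None,fx=8,fy=8,interpolation=cv2.INTER_CUBIC))
E
```

```text
(no output)
```

View pics/wrist1d.png

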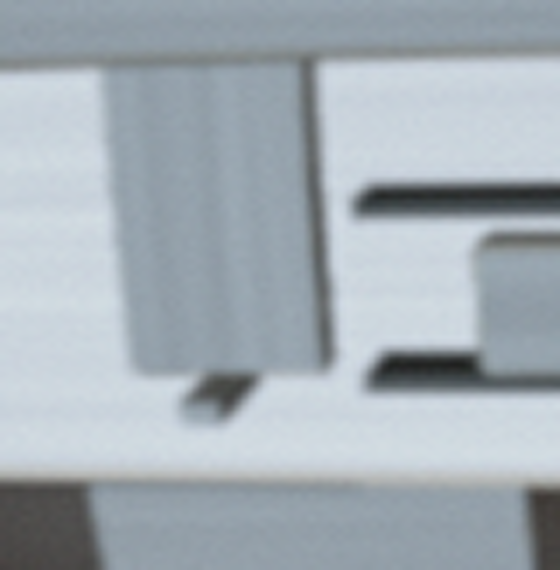

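View pics/wrist1e.png

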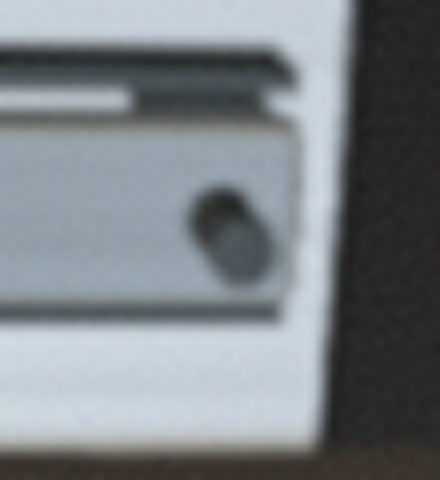

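```bash
python3 - <<'E'
from cell import arm,cams
from h import *
p=cams.read_camera("wrist")
for z in (.10,.11,.115,.12,.13): print(z,onz(p,(169,198.7),z,True).round(4),onz(p,(175.5,192),z,True).round(4), onz(p,(320,186.5),z,True).round(4))
for u,v in [(158.5,192),(187,191)]: print(onz(p,(u,v),.1,True).round(4))
p=cams.read_camera("scene")
# scene crop post tip/base (375,104)/(375,121)
for a in [(375,104),(375,121),(257,162),(257,180)]:
  uv=(200+a[0]/4-.4,150+a[1]/4-.4)
  o,d=ray(p,uv)
  for X in (.53,.5365,.548): print(a,(o+d*(X-o[0])/d[0]).round(4))
s=arm.sense();print(toolshift(s,[.5495,.0275,.138],arm.grip_point_offset))
E
```

```text
0.1 [0.5282 0.1164 0.1   ] [0.5353 0.1088 0.1   ] [ 0.5407 -0.0346  0.1   ]
0.11 [0.5317 0.1132 0.11  ] [0.5386 0.1058 0.11  ] [ 0.5439 -0.0324  0.11  ]
0.115 [0.5335 0.1115 0.115 ] [0.5403 0.1043 0.115 ] [ 0.5454 -0.0313  0.115 ]
0.12 [0.5353 0.1099 0.12  ] [0.5419 0.1028 0.12  ] [ 0.547  -0.0302  0.12  ]
0.13 [0.5389 0.1066 0.13  ] [0.5453 0.0998 0.13  ] [ 0.5501 -0.0279  0.13  ]
[0.5353 0.1271 0.1   ]
[0.5363 0.0968 0.1   ]
(375, 104) [0.53   0.1217 0.1089]
(375, 104) [0.5365 0.1143 0.1151]
(375, 104) [0.548  0.1013 0.126 ]
(375, 121) [0.53   0.1231 0.0924]
(375, 121) [0.5365 0.1158 0.0987]
(375, 121) [0.548  0.1027 0.1099]
(257, 162) [ 0.53   -0.0057  0.1109]
(257, 162) [ 0.5365 -0.0122  0.1171]
(257, 162) [ 0.548  -0.0235  0.128 ]
(257, 180) [ 0.53   -0.0051  0.0944]
(257, 180) [ 0.5365 -0.0115  0.1007]
(257, 180) [ 0.548  -0.0229  0.1118]
[ 0.20178049 -0.04662677 11.21782991]
```

```bash
python3 -m jog '[[-0.2,[0.2,0,1.5],0],[-0.2,[0.2,0,4],0],[-0.2,[0.2,0,6.5],0],[-0.2,[0.2,0,8.5],0],[-0.2,[0.2,0,10],0],[-0.2,[0.2,0,10.8],0],[-0.2,[0.2,0,11.2],0],[-0.2,[0.2,0,11.2],0]]' 30
python3 - <<'E'
from cell import arm,cams
from h import *
p=cams.read_camera("wrist")
cv2.imwrite("pics/wrist2.png",p["pixels"][:,:,::-1])
p=cams.read_camera("scene")
cv2.imwrite("pics/scene2.png",cv2.resize(p["pixels"][110:260,200:390,::-1],None,fx=4,fy=4,interpolation=cv2.INTER_CUBIC))
E
```

```text
clock: 3.68
tool_pos: [0.5495, 0.0279, 0.1917]
ee_rot: [1.0, -0.0, -0.0, 0.0]
ft_force: [-0.1, -0.6, -0.2]
gripper_width: 0.6
```

View pics/wrist2.png

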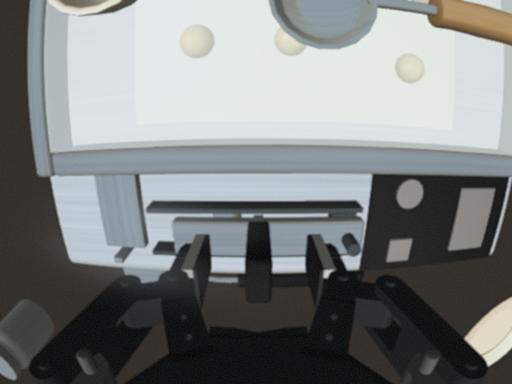

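View pics/scene2.png

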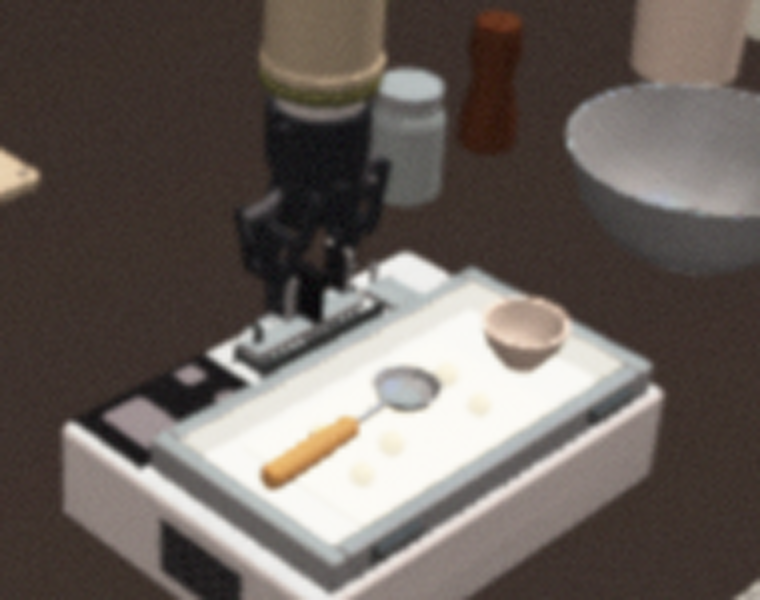

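The tab (wrist image, 258,262) lies centred between the pads, which are at about (200,265) and (317,265). I'll grip it.

```bash
python3 -m jog '[[0.2,[0,0,0],0],[0.5,[0,0,0],0],[0.8,[0,0,0],0],[1,[0,0,0],0],[1,[0,0,0],0],[1,[0,0,0],0],[1,[0,0,0],0],[1,[0,0,0],0]]' 50
```

```text
clock: 4.45
tool_pos: [0.5499, 0.0282, 0.1924]
ee_rot: [1.0, 0.0, 0.0, 0.0]
ft_force: [-0.9, -0.0, 6.7]
gripper_width: 0.132
```

```bash
python3 -m jog '[[1,[0,0,-0.2],0],[1,[0,0,-0.5],0],[1,[0,0,-0.8],0],[1,[0,0,-1.1],0],[1,[0,0,-1.3],0],[1,[0,0,-1.4],0],[1,[0,0,-1.4],0],[1,[0,0,-1.4],0]]' 50
python3 - <<'E'
from cell import arm,cams
from h import *
p=cams.read_camera("wrist")
cv2.imwrite("pics/wrist3.png",p["pixels"][:,:,::-1])
p=cams.read_camera("scene")
cv2.imwrite("pics/scene3.png",cv2.resize(p["pixels"][110:260,200:390,::-1],None,fx=4,fy=4,interpolation=cv2.INTER_CUBIC))
E
```

```text
clock: 5.12
tool_pos: [0.5498, 0.0282, 0.206]
ee_rot: [1.0, 0.0, 0.0, 0.0]
ft_force: [5.3, -1.3, -2.9]
gripper_width: 0.135
```

View pics/wrist3.png

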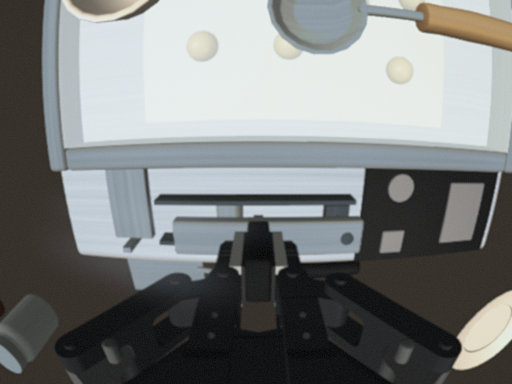

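View pics/scene3.png

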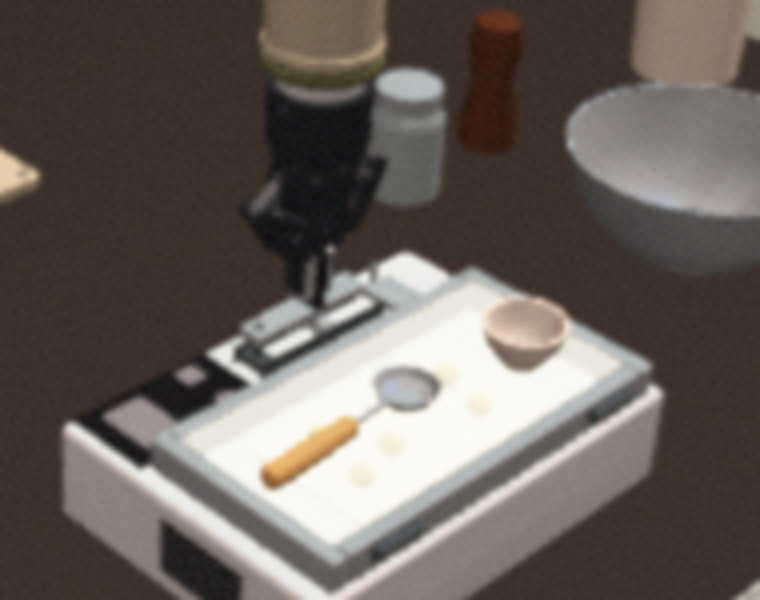

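```bash
python3 -m jog '[[1,[0,-0.2,0],0],[1,[0,-0.6,0],0],[1,[0,-1.0,0],0],[1,[0,-1.4,0],0],[1,[0,-1.8,0],0],[1,[0,-2.2,0],0],[1,[0,-2.6,0],0],[1,[0,-3.0,0],0],[1,[0,-3.4,0],0],[1,[0,-3.8,0],0],[1,[0,-4.2,0],0],[1,[0,-4.4,0],0],[1,[0,-4.6,0],0],[1,[0,-4.6,0],0],[1,[0,-4.6,0],0]]' 50
```

```text
clock: 6.47
tool_pos: [0.5497, 0.0745, 0.2059]
ee_rot: [1.0, 0.0, 0.0, -0.0]
ft_force: [4.8, 0.3, -2.9]
gripper_width: 0.133
```

```bash
python3 -m jog '[[1,[0,-0.1,0],0],[1,[0,-0.2,0],0],[1,[0,-0.3,0],0],[1,[0,-0.3,0],0],[1,[0,-0.3,0],0]]' 50; python3 -m jog '[[1,[0,-0.1,0],0],[1,[0,-0.2,0],0],[1,[0,-0.2,0],0],[1,[0,-0.2,0],0]]' 50
```

```text
clock: 6.88
tool_pos: [0.5497, 0.0758, 0.2057]
ee_rot: [1.0, -0.001, -0.0, 0.001]
ft_force: [4.5, -5.4, -2.2]
gripper_width: 0.13
clock: 7.22
tool_pos: [0.5498, 0.0761, 0.2055]
ee_rot: [1.0, -0.001, -0.0, 0.002]
ft_force: [5.1, -10.7, -3.9]
gripper_width: 0.13
```

```bash
python3 -m jog '[[1,[0,0.2,0],0],[1,[0,0.35,0],0],[1,[0,0.35,0.2],0],[1,[0,0.35,0.5],0],[1,[0,0.35,0.8],0],[1,[0,0.35,1.1],0],[1,[0,0.35,1.25],0],[1,[0,0.35,1.3],0],[1,[0,0.35,1.3],0],[1,[0,0.35,1.3],0]]' 50
python3 - <<'E'
from cell import arm,cams
from h import *
p=cams.read_camera("wrist")
cv2.imwrite("pics/wrist4.png",p["pixels"][:,:,::-1])
p=cams.read_camera("scene")
cv2.imwrite("pics/scene4.png",cv2.resize(p["pixels"][110:260,200:390,::-1],None,fx=4,fy=4,interpolation=cv2.INTER_CUBIC))
E
```

```text
clock: 8.05
tool_pos: [0.5497, 0.0756, 0.1927]
ee_rot: [1.0, 0.0, 0.0, 0.0]
ft_force: [4.8, -1.5, -1.8]
gripper_width: 0.132
```

View pics/wrist4.png

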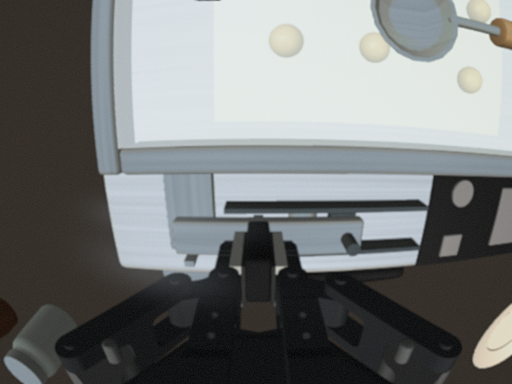

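View pics/scene4.png

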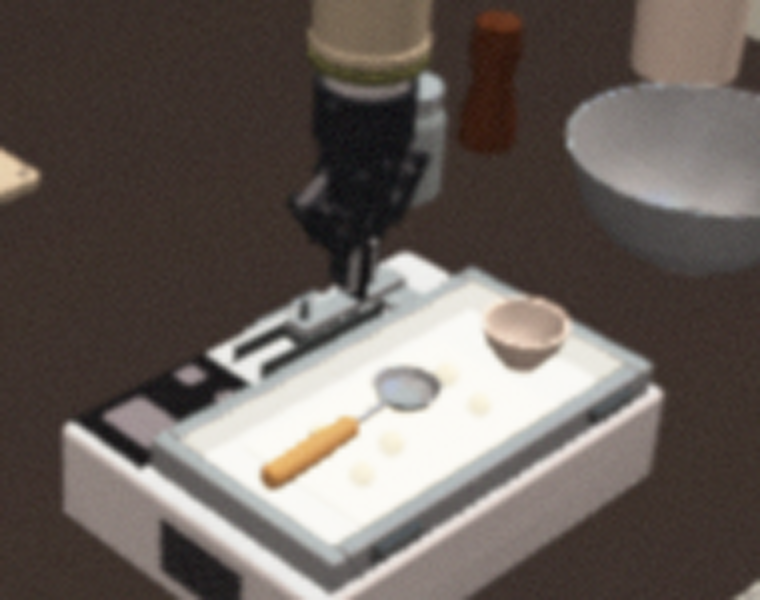

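```bash
python3 -m jog '[[0.8,[0,0,0],0],[0.6,[0,0,0],0],[0.4,[0,0,0],0],[0.3,[0,0,0],0],[0.3,[0,0,0],0],[0.3,[0,0,-1],0],[0.3,[0,0,-3],0],[0.3,[0,0,-6],0],[0.3,[0,0,-9],0],[0.3,[0,0,-11],0],[0.3,[0,0,-12],0],[0.3,[0,0,-12],0],[0.3,[0,0,-12],0]]' 30
python3 - <<'E'
from cell import arm,cams
from h import *
s=arm.sense();print(s["tool_pos"],s["ft_force"])
p=cams.read_camera("wrist")
cv2.imwrite("pics/wrist5.png",p["pixels"][:,:,::-1])
for t in ["bolt_grip","start_key","round_key","square_key"]:
    for f in cams.masks_of(t,p)[:1]:
        m=f["mask"];v,u=np.nonzero(m);print(t,f["box"],f["score"],u.mean(),v.mean(),onz(p,(u.mean(),v.mean()),.094,True).round(4))
for Y in (.0685,.0755): print(proj(p,[.5497-.012,Y,.154],True),proj(p,[.5497+.012,Y,.154],True),proj(p,[.5497+.012,Y,.172],True))
E
```

```text
clock: 9.23
tool_pos: [0.5495, 0.0757, 0.3125]
ee_rot: [1.0, 0.0, -0.0, 0.0]
ft_force: [0.6, 0.1, -0.9]
gripper_width: 0.348
[0.54947507 0.07568502 0.31249933] [ 0.62122866  0.14227752 -0.88629834]
bolt_grip [205.5, 168.1, 323.0, 210.2] 0.96 261.44224196855777 181.01606288448394 [0.5441 0.0721 0.094 ]
start_key [425.9, 155.4, 457.2, 197.2] 0.63 439.13320647002854 176.72026641294005 [ 0.5507 -0.1334  0.094 ]
round_key [388.1, 149.5, 401.4, 165.4] 0.68 395.51965065502185 157.35807860262008 [ 0.5712 -0.0711  0.094 ]
square_key [386.1, 187.0, 396.2, 202.6] 0.7 390.97549019607845 194.9313725490196 [ 0.5289 -0.0712  0.094 ]
[266.57903054 208.81096453] [266.87221171 181.01905253] [267.56527308 187.79522324]
[258.1397004  208.81235949] [258.16204837 181.0122081 ] [258.18022981 187.79003411]
```

View pics/wrist5.png

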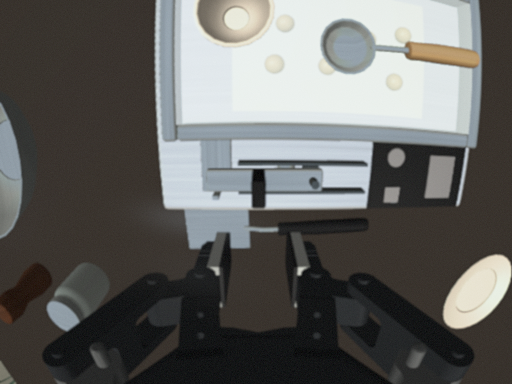

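```bash
python3 -m jog '[[0.5,[0,1,0],0],[0.8,[0,3.5,0],0],[1,[0,6.5,0],0],[1,[0,9.5,0],0],[1,[0,12.5,0],0],[1,[0,15.5,0],0],[1,[0,18,0],0],[1,[0,20,0],0],[1,[0.05,21,0],0],[1,[0.05,21.2,2],0],[1,[0.05,21.2,4],0],[1,[0.05,21.2,6],0],[1,[0.05,21.2,8],0],[1,[0.05,21.2,9],0],[1,[0.05,21.2,9.5],0],[1,[0.05,21.2,9.5],0]]' 30
python3 - <<'E'
from cell import arm,cams
from h import *
p=cams.read_camera("wrist")
cv2.imwrite("pics/wrist6.png",p["pixels"][:,:,::-1])
for t in ["start_key","round_key","square_key"]:
    for f in cams.masks_of(t,p)[:1]:
        m=f["mask"];v,u=np.nonzero(m);print(t,f["box"],f["score"],u.mean(),v.mean(),onz(p,(u.mean(),v.mean()),.094,True).round(4))
p=cams.read_camera("scene")
cv2.imwrite("pics/scene6.png",cv2.resize(p["pixels"][110:260,200:390,::-1],None,fx=4,fy=4,interpolation=cv2.INTER_CUBIC))
E
```

```text
clock: 10.82
tool_pos: [0.5499, -0.136, 0.2172]
ee_rot: [1.0, 0.0, -0.001, -0.0]
ft_force: [-0.2, 0.0, 0.2]
gripper_width: -0.002
start_key [229.9, 176.8, 281.3, 239.6] 0.56 255.69959404600812 205.9512855209743 [ 0.5541 -0.1344  0.094 ]
round_key [156.2, 169.0, 175.6, 198.7] 0.74 166.32247557003257 182.92508143322476 [ 0.571  -0.0715  0.094 ]
square_key [161.2, 224.6, 184.5, 246.2] 0.9 172.60380952380953 235.39809523809524 [ 0.5299 -0.0719  0.094 ]
```

View pics/wrist6.png

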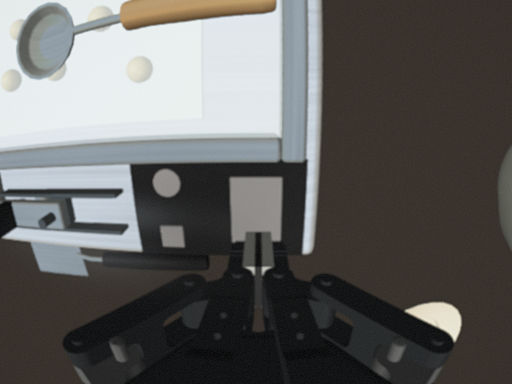

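View pics/scene6.png

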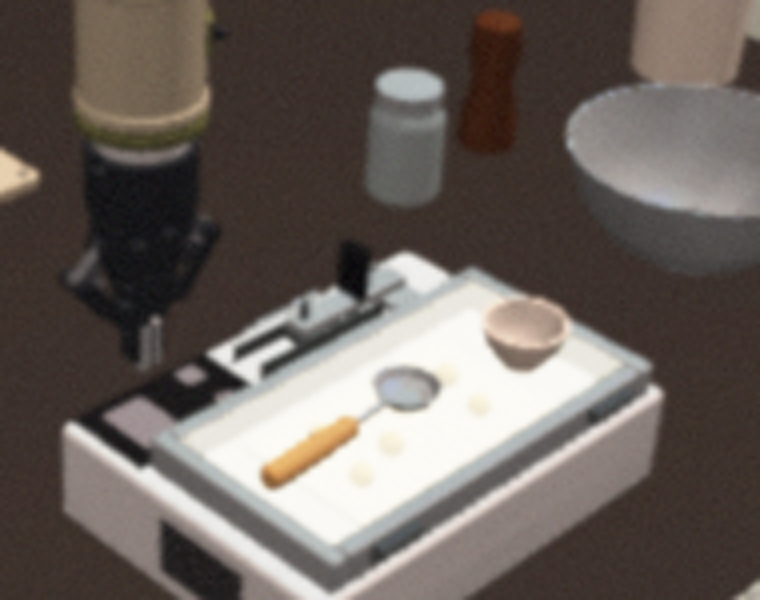

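```bash
python3 -m jog '[[1,[0,-0.1,1.5],0],[1,[0,-0.1,3],0],[1,[0,-0.1,4],0],[1,[0,-0.1,4.5],0],[1,[0,-0.1,4.7],0],[1,[0,-0.1,4.7],0],[1,[0,-0.1,4.7],0]]' 30;
```

```text
clock: 11.65
tool_pos: [0.5505, -0.1353, 0.1716]
ee_rot: [1.0, 0.0, 0.0, 0.0]
ft_force: [-0.0, -0.7, 0.2]
gripper_width: -0.001
```

```bash
python3 -c "
from cell import arm
s=arm.sense();print(s['clock'],s['tool_pos'],s['ft_force'])"; python3 -m jog '[[1,[0,0,0.2],0],[1,[0,0,0.35],0],[1,[0,0,0.45],0],[1,[0,0,0.5],0]]' 30
```

```text
11.65 [ 0.55054236 -0.13532569  0.17159347] [-0.01088535 -0.67271104  0.16831605]
clock: 11.98
tool_pos: [0.5503, -0.1354, 0.1661]
ee_rot: [1.0, 0.0, 0.0, 0.0]
ft_force: [-0.5, 0.4, 3.0]
gripper_width: -0.0
```

```bash
python3 -m jog '[[1,[0,0,0.1],0],[1,[0,0,0.2],0],[1,[0,0,0.3],0]]' 30
```

```text
clock: 12.23
tool_pos: [0.5504, -0.1353, 0.165]
ee_rot: [1.0, -0.0, 0.0, 0.001]
ft_force: [-13.4, 1.8, 31.6]
gripper_width: 0.001
```

```bash
python3 -m jog '[[1,[0,0,-0.1],0],[1,[0,0,-0.12],0]]' 30
```

```text
clock: 12.4
tool_pos: [0.5504, -0.1353, 0.1654]
ee_rot: [1.0, 0.0, 0.0, 0.0]
ft_force: [-5.9, 1.2, 12.3]
gripper_width: -0.004
```

```bash
python3 -m jog '[[1,[0,0,0],0],[1,[0,0,0],0],[1,[0,0,0],0],[1,[0,0,0],0]]' 30;python3 -m jog '[[1,[0,0,0],0],[1,[0,0,0],0],[1,[0,0,0],0],[1,[0,0,0],0],[1,[0,0,0],0],[1,[0,0,0],0]]' 30; python3 -m jog '[[1,[0,0,-0.3],0],[1,[0,0,-1],0],[1,[0,0,-3],0],[1,[0,0,-6],0],[1,[0,0,-9],0],[1,[0,0,-12],0],[1,[0,0,-13],0],[1,[0,0,-13],0],[1,[0,0,-13],0]]' 30
python3 - <<'E'
from cell import arm,cams
from h import *
p=cams.read_camera("wrist")
cv2.imwrite("pics/wrist7.png",p["pixels"][:,:,::-1])
p=cams.read_camera("scene")
cv2.imwrite("pics/scene7.png",cv2.resize(p["pixels"][110:260,200:390,::-1],None,fx=4,fy=4,interpolation=cv2.INTER_CUBIC))
E
```

```text
clock: 12.73
tool_pos: [0.5503, -0.1353, 0.1654]
ee_rot: [1.0, 0.0, 0.0, 0.0]
ft_force: [-6.3, 1.0, 13.2]
gripper_width: -0.002
clock: 13.23
tool_pos: [0.5503, -0.1353, 0.1654]
ee_rot: [1.0, 0.0, 0.0, 0.0]
ft_force: [-5.2, 0.3, 12.8]
gripper_width: 0.001
clock: 13.98
tool_pos: [0.5502, -0.1353, 0.2941]
ee_rot: [1.0, 0.0, 0.0, 0.0]
ft_force: [-0.6, 0.5, -0.3]
gripper_width: 0.003
```

View pics/wrist7.png

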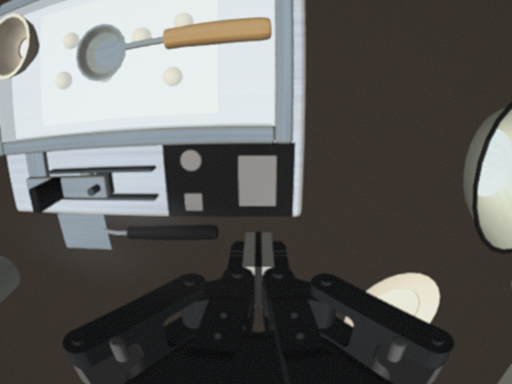

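View pics/scene7.png

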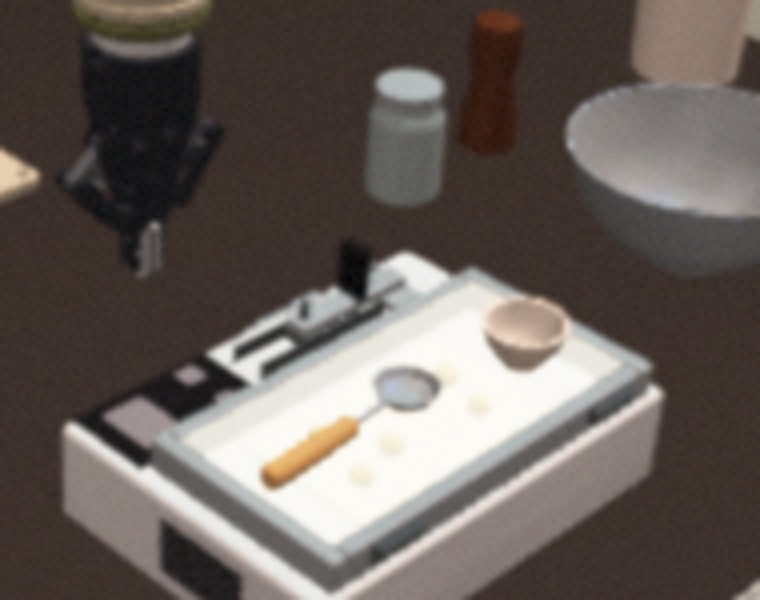

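```bash
python3 -c "
from cell import job
print(job.job_done())"
```

```text
the job is handed in; nothing more can be done
None
```

I locked the lid, pressed and released the start key, and handed the job in after about 14 s. No verdict was reported.

- **Bolt:** I gripped the tab, lifted it about 14 mm and slid it 47 mm. It then met a stop that pushed back with about 10 N. I lowered it and let go. The last pictures show it down, with the bar over the lid's tongue. I did not measure the travel itself. 47 mm alone falls just short of the 48 mm that counts as home, so I rely on the stop and a start of about 7–8 mm, within the range you gave.
- **Start key:** I pressed it only after the bolt was home, with the closed fingertips at its middle. I held it at 12–13 N for about 0.9 s, then let go.
- **Disagreement on force:** the press came on faster than I meant. One reading at its start was about 32 N downward with 13 N sideways, so the downward force stayed under 40 N. I backed off at once. I read the force only at the end of each call, so a brief higher peak between readings is possible.
- **Surroundings:** I aimed no press at the two small keys. In the last pictures the spoon, ramekin, spatula and jar look unmoved, and the gripper stood clear with about 0 N on the wrist.

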